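# Fold the key box lid right back

### The arm

A 6-joint arm with a two-finger parallel gripper is mounted at the origin on the work surface. World frame = base frame: x ahead of the robot, y to its left, z up, the work surface at z = 0. Lengths are in mm, angles in rad, forces in N, time in s.
With the tool pointing down it reaches from about 300 to 775 mm from the base axis. Payload 14.6 kg.
Tool frame: the origin (TCP) lies between the finger pads; the fingertips stand 8 mm ahead of it and the grasp point (between the pads) lies 11 mm behind it; z points along the fingers, y is the direction in which the jaws open and shut (so a half turn about z gives the same grasp; the last joint's range is limited). The gripper opens to 94 mm and grips with 3 to 60 N. Pads are 16 mm wide; open, the fingers measure 119 mm over their backs; the gripper's body (75 mm by 177 mm) begins 78 mm behind the grasp point.
Start: joints at [1.275, 0.3, 1.521, -0, 1.321, -0.067], TCP at [124.743, 535.657, 213.446] pointing down, gripper open.
Joint ranges: [-3.03, 3.03], [-0.79, 2.21], [0.23, 2.52], [-1.04, 4.18], [0, 3.07], [-2.55, 2.55]. Speed limits (rad/s): [2.22, 2.22, 2.57, 3.14, 3.14, 3.14].

### API

Orientations are given as [roll, pitch, yaw] about the fixed x, y, z axes, in that order (R = Rz(yaw) Ry(pitch) Rx(roll)).
In Python, from cell import manip, cams, models gives the robot as it stands. The module is installed in compiled form; this text tells all that it offers.
- The arm moves only by the shell command python3 -m pendant 'ROWS' [OPENING] [FORCE]. ROWS is JSON, a list that holds one entry, the list of rows, each a list of 4 numbers: the shift along the tool's x, y, z in cm, then the turn about the tool's z in rad. In form: [[[x, y, z, roll], ...]]. A call has 1 to 5 rows; each row is the pose to reach, as a shift and turn from the pose commanded when the call began, along the tool's axes at that moment; what a row does not reach only later rows make up. A row lasts 1/10 s, in which the tool goes at most 50 mm and 8.59 degrees, less where a joint would pass 70% of its speed; a pose out of reach is approached as far as the arm can. A call with a gripper value outside its range is refused whole. OPENING is the opening, from -1 (shut) to 1 (fully open), so that 0 is half open, set as the call begins (- or left out, the last holds). The fingers move at their own pace and stop on an object; FORCE is the grip in N (left out, the last holds). Time passes only in rows, so rows that repeat a pose let the fingers close. It gives the time, the measured TCP pose, the force and the opening at its end, in the units of the state.
- manip.read_state(): the state, without advancing time (a new reading comes with each control period).
- cams.camera(name): name is "scene" or "top"; returns a dict with "frame" (400x640x3 uint8, red, green, blue), "K" (3x3 intrinsics, pixels), "D" ([k1, k2, p1, p2, k3] as OpenCV has them; the pictures are not rectified), "pose" (4x4, takes a point from camera to world coordinates). Camera axes: x right, y down, z forward; pixel columns grow to the right and rows downward; lengths in mm; the calibration is good to about 2 mm. A picture is of the moment at which its call begins. There is no depth.
- manip.sign_off(): hands the job in, once; it reports no verdict.
Trained networks look in the newest picture that a camera, given by its name, has taken for a name from the list of things; names that differ only in an ending like _2 or _b are one class to them, and where a whole thing is asked for, a point or a joint stands for the part that bears it (a point fixed in the world has none). Each returns a list of dicts, best first, with "score" (0 to 1); they miss things now and then, are a little off and sometimes report something else, mostly with a low value. They report only what shows in the picture. A call takes as long as a camera call.
- models.regions_of(camera, name): "pixels" (400x640 bool, what is visible of it) and "point" ([column, row] in pixels, amid what is visible of it).
The state is a dict: "clock": time; "joints": joint angles; "qd": joint speeds; "effort": joint torques, N m; "eef_pos": TCP position; "eef_rot": TCP orientation; "wrist_force": force on the tool from outside, world axes, zero at the start; "moment": the same for the moment, N m; "finger_gap": finger opening in mm.
Only numpy, scipy, OpenCV 4.12 (cv2) and the standard library are available. Lean on these libraries where they do the work, as an engineer would, in place of code of your own. Each camera call takes 0.05 s, during which the arm holds its last target.

### The job

Open the key station for the day: using only pushing fingertips, push the plywood lid of the upper box up by its overhanging front lip, over its spine, and on down until it lies flat on the fixed deck behind the spine. Do it gently: do not pinch the lid, fling it over or press it hard. Leave the key ring, carabiner, sunglasses case, cactus pot, spoon rest, mug and jar where they are, and finish clear of everything.

Things in the scene. Friction and masses are not known exactly. Their poses are not given: they have to be found in the camera images.
- station: Fixed key station, two stacked plywood boxes; origin on the table under the middle of the lid's spine, z up, x away from the robot. Both boxes x = -95 to +130 mm. Upper: y = -100 to 100, z = 70 to 155; rear half x = 2 to 130 is a fixed flat deck, front half a compartment closed by the lid. Lower: y = -100 to 280, 70 mm high, an open-topped bay with small things beyond y = 100.
- spine (a point): Middle of the lid's hinge line (spine), at the level of the deck's top, 155 mm above the table. Fixed on the station, axes as the station's: y along the spine, x from the spine across the deck, away from the robot, z up.
- lip (a point): Middle of the lid's free front edge, mid-thickness; moves with the lid. Lid: flat plywood panel 9 mm thick, 180 mm wide along the spine, 126 mm from spine to free edge, about 130 g. Shut, its top is level with the deck and its last 31 mm overhang the box front as a lip, free air beneath (underside 146 mm above the table). Folded back, its former underside faces up, 9 mm above the deck.
- lid (a joint): Lid angle about the spine in rad: 0 shut (starts 0 to 0.1), 1.57 upright, 3.14 (stop) flat on the deck. The hinge is stiff (friction about 0.16 N m, so 1 to 3 N at the lip): the lid stays at whatever angle it is left at and does not fall shut or open.
- key_ring: Loose stainless ring 36 mm across with two flat keys, in the open bay; origin: ring centre, on its underside. Leave alone.
- carabiner: Loose aluminium carabiner 76 x 46 x 8 mm, in the open bay; origin: centre of underside. Leave alone.
- glasses_case: Loose plastic sunglasses case 155 x 56 x 44 mm, in the open bay; origin: centre of underside. Leave alone.
- cactus_pot: Loose ceramic pot 76 mm across and 62 mm high with a small cactus, 120 mm high in all, on the table 12 to 42 mm from the station's -y side; origin: centre of underside. Leave alone.
- spoon_rest: Loose wooden spoon rest, dish 88 mm across, 12 mm high, with a handle reaching 100 mm from the dish centre along its -x; on the table; origin: underside of the dish centre. Leave alone.
- mug: Loose ceramic mug 80 mm across, 90 mm high, on the table on the -y side; origin: centre of underside. Leave alone.
- jar: Loose glass jar 60 mm across, 75 mm high, on the table on the station's +y side; origin: centre of underside. Leave alone.

How it is judged:
By the outcome, as a careful person would: the job done as asked, in the order asked, and still so for the second after the job is handed in, with the robot touching nothing.
It also fails if it takes over 54 s, if anything falls off the work surface, if the arm or the gripper's body presses on something with over 40 N, if the wrist force passes 120 N, or if a joint passes its speed limit or range.

## Working session

There is one attempt and no reset: what is moved stays moved. The work goes in short steps, Python scripts to look and compute and a shell command to move; the robot and the scene stay as the last step left them, time stands still between calls to the robot, and variables do not carry over. Pictures are saved under pics/ and viewed, and the job is handed in when it is done.

```bash
mkdir -p pics; ls; python3 - <<'E'
from cell import manip,cams,models
import cv2,numpy as np
s=manip.read_state()
for k,v in s.items(): print(k,np.round(v,3))
for c in("scene","top"):
    d=cams.camera(c); cv2.imwrite(f"pics/{c}0.png",d["frame"][:,:,::-1]); print(c,np.round(d["K"],1).tolist(),np.round(d["D"],3),np.round(d["pose"],3).tolist())
    for n in("station","lip","key_ring","carabiner","glasses_case","cactus_pot","spoon_rest","mug","jar"):
        r=models.regions_of(c,n)
        print(n,[(round(x["score"],2),np.round(x["point"]).tolist(),int(x["pixels"].sum())) for x in r[:2]])
E
```

```text
pics
clock 0.0
joints [ 1.275  0.301  1.522  0.     1.321 -0.067]
qd [-0.    -0.001  0.     0.001 -0.002  0.   ]
effort [ 2.0000e-03 -5.3182e+01 -3.5273e+01  7.1000e-02  2.5000e-02 -0.0000e+00]
eef_pos [124.677 535.413 212.862]
eef_rot [-3.14  -0.     2.913]
wrist_force [-0.275  0.153 -0.226]
moment [ 0.018 -0.031 -0.01 ]
finger_gap 94.424
scene [[387.5, 0.0, 320.8], [0.0, 387.5, 202.1], [0.0, 0.0, 1.0]] [-0.047  0.     0.     0.     0.   ] [[-0.124, 0.829, -0.546, 1071.052], [0.992, 0.111, -0.057, 72.367], [0.013, -0.549, -0.836, 860.046], [0.0, 0.0, 0.0, 1.0]]
station [(0.63, [332.0, 226.0], 16930), (0.6, [409.0, 245.0], 1394)]
lip [(0.92, [313.0, 174.0], 3570)]
key_ring [(0.49, [369.0, 227.0], 190)]
carabiner [(0.58, [376.0, 258.0], 159)]
glasses_case [(0.57, [410.0, 245.0], 1371)]
cactus_pot [(0.64, [364.0, 226.0], 229), (0.56, [249.0, 235.0], 861)]
spoon_rest [(0.83, [244.0, 183.0], 767)]
mug [(0.79, [200.0, 212.0], 1516)]
jar [(0.61, [448.0, 245.0], 724), (0.6, [330.0, 224.0], 17117)]
top [[403.3, 0.0, 306.6], [0.0, 403.3, 192.6], [0.0, 0.0, 1.0]] [-0.001  0.     0.     0.     0.   ] [[-0.016, -0.989, 0.148, 449.185], [-1.0, 0.016, -0.001, 6.682], [-0.001, -0.148, -0.989, 985.653], [0.0, 0.0, 0.0, 1.0]]
station [(0.67, [284.0, 183.0], 16585)]
lip [(0.63, [308.0, 209.0], 5233)]
key_ring [(0.53, [250.0, 209.0], 202)]
carabiner [(0.58, [246.0, 166.0], 243), (0.41, [212.0, 185.0], 1506)]
glasses_case [(0.74, [212.0, 180.0], 1488)]
cactus_pot [(0.98, [369.0, 162.0], 819)]
spoon_rest [(0.36, [256.0, 157.0], 162)]
mug [(0.7, [428.0, 185.0], 1298)]
jar [(0.74, [166.0, 184.0], 664), (0.69, [285.0, 184.0], 16490)]
```

View pics/scene0.png

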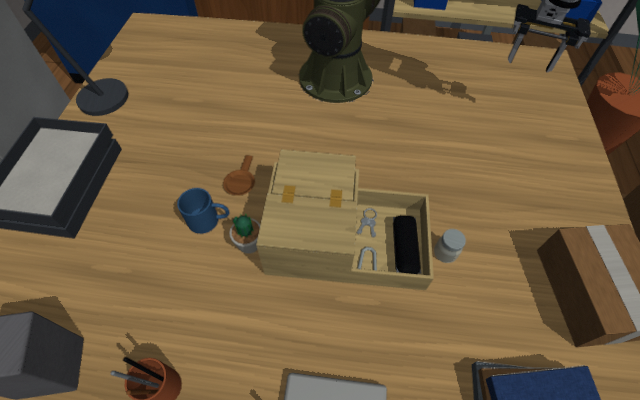

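View pics/top0.png

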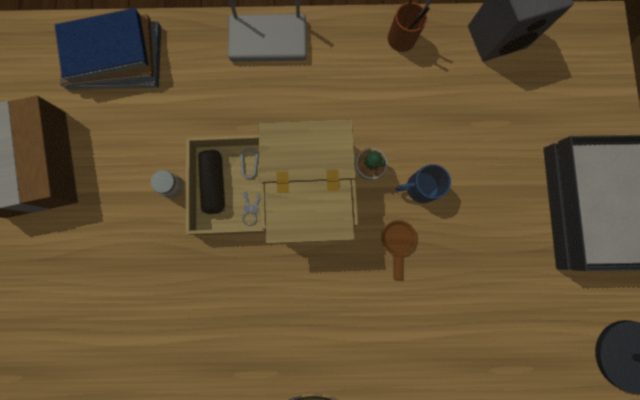

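```bash
python3 - <<'E'
import cv2
a=cv2.imread("pics/top0.png")[110:260,170:400]; cv2.imwrite("pics/top0c.png",cv2.resize(a,None,fx=3.4,fy=3.4,interpolation=cv2.INTER_CUBIC))
a=cv2.imread("pics/scene0.png")[140:300,220:440]; cv2.imwrite("pics/scene0c.png",cv2.resize(a,None,fx=3.5,fy=3.5,interpolation=cv2.INTER_CUBIC))
E
```

```text
(no output)
```

View pics/top0c.png

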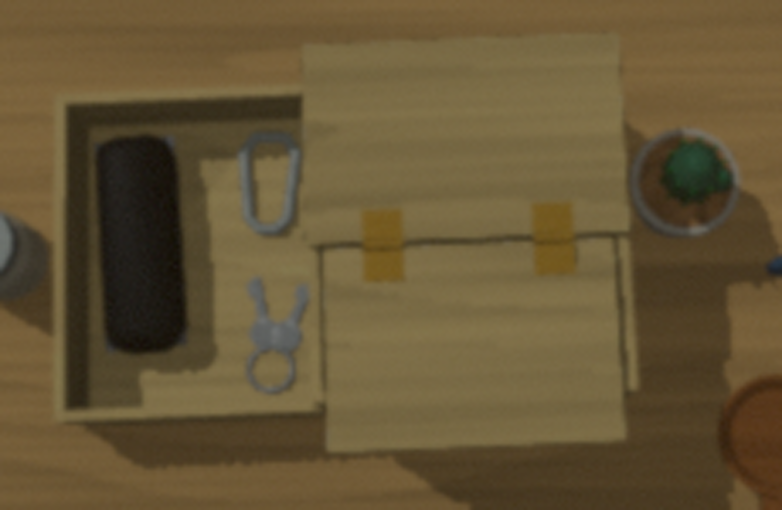

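View pics/scene0c.png

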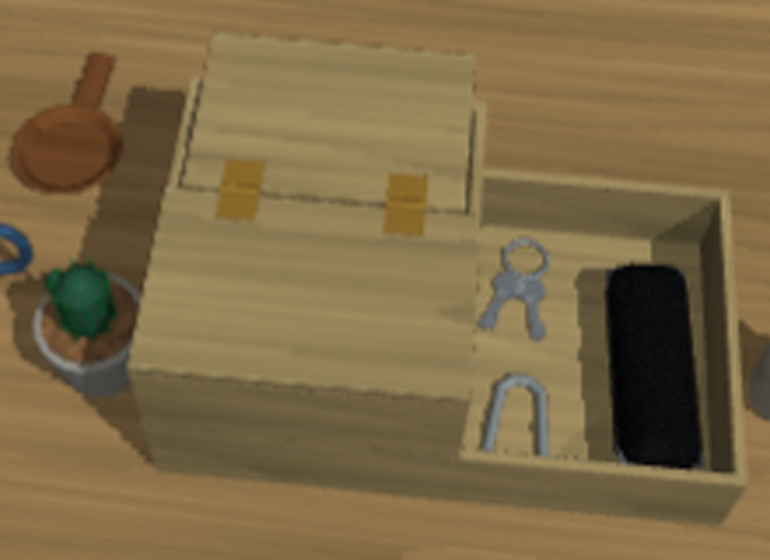

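```bash
cat > h.py <<'E'
import numpy as np,cv2,json
from scipy.optimize import least_squares
from cell import manip,cams,models
def proj(d,P):
    T=np.linalg.inv(d["pose"]); return cv2.projectPoints(np.atleast_2d(P).astype(float),cv2.Rodrigues(T[:3,:3])[0],T[:3,3],d["K"],d["D"])[0][:,0]
def st(p,P):
    c,s=np.cos(p[2]),np.sin(p[2]); P=np.atleast_2d(P).astype(float)
    return np.c_[p[0]+c*P[:,0]-s*P[:,1],p[1]+s*P[:,0]+c*P[:,1],P[:,2]]
def lidpt(r,y,off,th): # r from spine, off=+up normal from top surface (axis at z155)
    return [-r*np.cos(th)+off*np.sin(th),y,155+r*np.sin(th)+off*np.cos(th)]
E
python3 - <<'E'
from h import *
dt=cams.camera("top");ds=cams.camera("scene")
A=[((130,100,155),(303,45)),((130,-100,155),(618,35)),((130,280,70),(57,97)),((-95,280,70),(57,421)),((2,-100,155),(629,232)),((2,100,155),(308,243)),("+",(328,452)),("-",(626,439))]
B=[((130,-100,155),(133,369)),((130,100,155),(468,402)),((2,-100,155),(178,187)),((130,280,70),(745,480)),((-95,280,70),(729,192)),("-",(212,35)),("+",(474,57))]
def f(p,dz=0):
    out=[]
    for d,L,k,o in((dt,A,3.4,(170,110)),(ds,B,3.5,(220,140))):
        P=[lidpt(126,90 if a=="+" else -90,0,p[3]) if isinstance(a,str) else a for a,_ in L]
        u=np.array([b for _,b in L])/k+o
        out.append(proj(d,st(p,P))-u)
    return np.vstack(out)
r=least_squares(lambda p:f(p).ravel(),[500,0,0,0.05],loss="soft_l1",x_scale=[10,10,.1,.1])
print(r.x);print(np.round(f(r.x),1).tolist())
p=r.x;json.dump(p.tolist(),open("p.json","w"))
print("lip",st(p,[lidpt(126,0,-4.5,p[3])]))
# objects
def ray(d,uv,z):
    n=cv2.undistortPoints(np.array([[uv]],float),d["K"],d["D"])[0,0]; v=d["pose"][:3,:3]@[*n,1]; o=d["pose"][:3,3]; return o+v*(z-o[2])/v[2]
print("pot",ray(dt,(371,163),62),"mug",ray(dt,(431,183),90),"spoon",ray(dt,(400,240),12),ray(dt,(399,279),12),"jar",ray(dt,(166,183),75))
E
```

```text
[ 5.98405612e+02  2.83233979e+00  2.56252703e-02 -8.35915952e-03]
[[-0.7, -0.2], [0.0, -1.1], [-0.8, -0.8], [-1.0, 0.2], [0.4, -0.3], [-0.7, 0.5], [-0.1, 0.4], [0.0, 0.5], [-2.4, -0.6], [0.4, -0.6], [-4.3, -0.2], [0.3, 1.8], [-0.5, -0.6], [-0.4, -0.0], [-0.1, 0.0]]
lip [[ 4.72488983e+02 -3.95014320e-01  1.49446915e+02]]
pot [ 655.17051372 -146.54104984   62.        ] mug [ 600.63779529 -275.21331828   90.        ] spoon [ 476.4409098  -216.81834827   12.        ] [ 384.89378278 -209.81433461   12.        ] jar [613.21881627 327.29620106  75.        ]
```

```bash
python3 -m pendant '[[[-3,-3.4,0,0],[-6,-6.8,0,0],[-9.2,-10.5,0,0],[-12.4,-14.2,0,0],[-15.5,-17.7,0,0]]]' ; python3 -c "
import cv2
a=cv2.imread('pics/scene0.png')[0:110,470:640]; cv2.imwrite('pics/gr.png',cv2.resize(a,None,fx=4.5,fy=4.5,interpolation=cv2.INTER_CUBIC))"
```

```text
clock: 1.6
eef_pos: [236.0, 326.3, 213.5]
eef_rot: [3.141, 0.0, 2.913]
wrist_force: [0.5, -0.2, -0.3]
finger_gap: 93.8
```

View pics/gr.png

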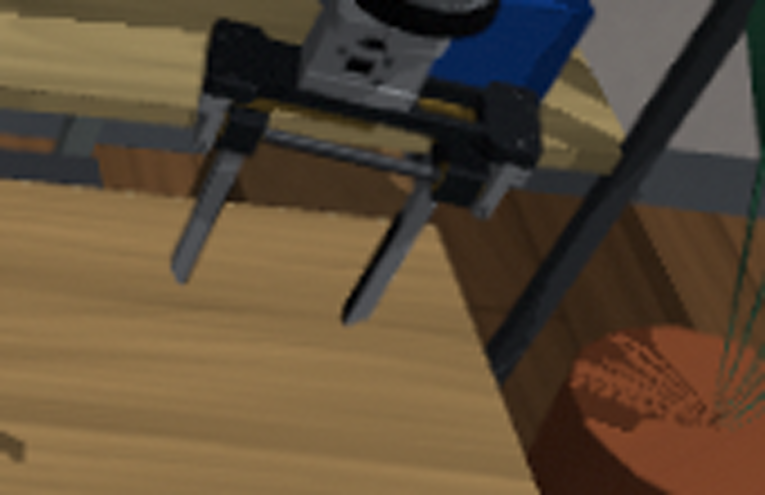

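```bash
python3 -m pendant '[[[-3,-3.4,0,0],[-6,-6.8,0,0],[-9.2,-10.5,0,0],[-12.4,-14.2,0,0],[-15.5,-17.7,0,0]]]'; python3 -m pendant '[[[-3,-3.4,0,0],[-6,-6.8,0,0],[-8.8,-10.1,0,0],[-8.8,-10.1,0,-0.13],[-8.8,-10.1,0,-0.254]]]' ; python3 -m pendant '[[[0,0,2,0],[0,0,4,0],[0,0,6,0],[0,0,7.5,0],[0,0,7.5,0]]]'; python3 -c "
from h import *
print(manip.read_state())
d=cams.camera('scene'); cv2.imwrite('pics/s1.png',cv2.resize(d['frame'][80:280,200:460,::-1],None,fx=3,fy=3,interpolation=cv2.INTER_CUBIC))"
```

```text
clock: 2.1
eef_pos: [346.9, 118.6, 213.8]
eef_rot: [3.141, 0.001, 2.913]
wrist_force: [1.2, 1.7, 0.7]
finger_gap: 94.1
clock: 2.6
eef_pos: [409.4, 1.1, 213.3]
eef_rot: [3.142, -0.0, -3.114]
wrist_force: [-0.0, -0.3, -0.4]
finger_gap: 94.0
clock: 3.1
eef_pos: [408.3, 2.3, 137.1]
eef_rot: [3.141, -0.003, -3.116]
wrist_force: [0.7, -0.0, -0.5]
finger_gap: 94.2
{'clock': 3.1, 'joints': array([-8.40834064e-02,  7.19349876e-02,  1.98327685e+00,  3.99256532e-05,
        1.08931560e+00, -1.68008789e+00]), 'qd': array([ 0.00155884, -0.03440864, -0.04247402,  0.0005879 ,  0.04399426,
       -0.00018072]), 'effort': array([-4.91939695e-02, -3.42777014e+01, -3.03060329e+01, -2.11823842e-02,
       -6.70724139e-01, -3.51746758e-04]), 'eef_pos': array([408.32270015,   2.32478522, 137.0779091 ]), 'eef_rot': array([ 3.14123742e+00, -2.91341777e-03, -3.11640252e+00]), 'wrist_force': array([ 0.6710177 , -0.02977425, -0.529784  ]), 'moment': array([0.05419637, 0.02474749, 0.01351404]), 'finger_gap': 94.18585271400033}
```

View pics/s1.png

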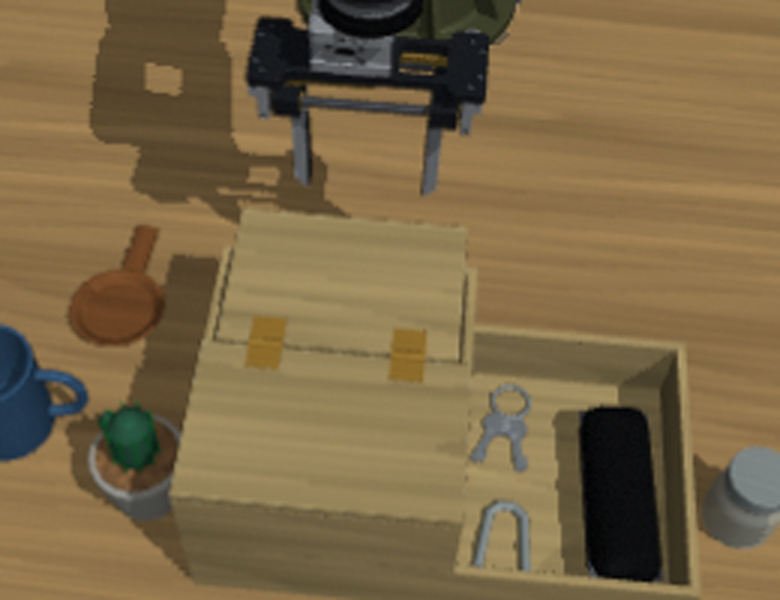

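```bash
python3 -m pendant '[[[-1.5,0,0,0],[-3,0,0,0],[-4.2,0,0,0],[-4.6,0,0,0],[-4.6,0,0,0]]]';python3 -m pendant '[[[-0.2,0,0,0],[-0.4,0,0,0],[-0.6,0,0,0],[-0.8,0,0,0],[-0.8,0,0,0]]]'
```

```text
clock: 3.65
eef_pos: [455.4, 3.4, 139.0]
eef_rot: [-3.142, 0.001, -3.116]
wrist_force: [0.3, -0.6, -0.4]
finger_gap: 94.0
clock: 4.15
eef_pos: [462.1, 3.6, 137.9]
eef_rot: [3.141, -0.003, -3.117]
wrist_force: [-6.4, -1.7, 0.1]
finger_gap: 94.0
```

```bash
python3 -m pendant '[[[0,0,-0.2,0],[0,0,-0.4,0],[0,0,-0.6,0],[0,0,-0.8,0],[0,0,-1,0]]]'; python3 -c "
from h import *
print(manip.read_state()['wrist_force'])
d=cams.camera('scene'); cv2.imwrite('pics/s2.png',cv2.resize(d['frame'][80:280,200:460,::-1],None,fx=3,fy=3,interpolation=cv2.INTER_CUBIC))"
```

```text
clock: 4.65
eef_pos: [462.1, 3.6, 147.9]
eef_rot: [3.141, -0.003, -3.117]
wrist_force: [-5.0, -0.4, -2.6]
finger_gap: 94.4
[-5.04085316 -0.37053271 -2.60111825]
```

View pics/s2.png

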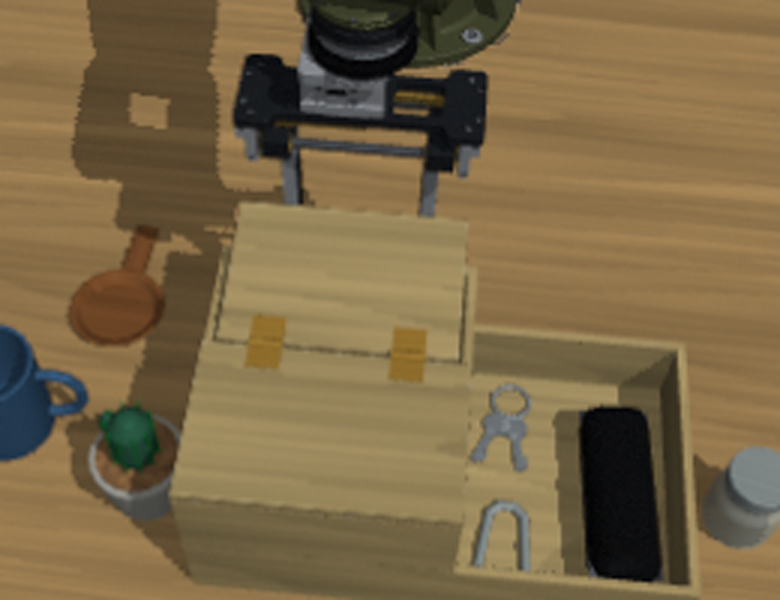

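```bash
cat >> h.py <<'E'
def theta(tag=None,cam=("scene","top")):
    p=json.load(open("p.json"))
    out=[]
    for c in cam:
        d=cams.camera(c); r=models.regions_of(c,"lip")
        if tag: cv2.imwrite(f"pics/{c}{tag}.png",cv2.resize(d['frame'][50:290,180:460,::-1],None,fx=2.6,fy=2.6,interpolation=cv2.INTER_CUBIC))
        if not r: out.append((c,None)); continue
        m=r[0]["pixels"]; best=[]
        for th in np.arange(-0.05,3.16,0.01):
            im=np.zeros(m.shape,np.uint8)
            P=proj(d,st(p,[lidpt(a,b,o,th) for o in (0,-9) for a,b in((0,-90),(126,-90),(126,90),(0,90))]))
            cv2.fillConvexPoly(im,cv2.convexHull(np.round(P).astype(np.int32)),1)
            best.append(((m&(im>0)).sum()/(m|(im>0)).sum(),th))
        b=max(best); out.append((c,round(r[0]["score"],2),"th",round(b[1],2),"iou",round(b[0],2)))
    print(out)
E
python3 -c "
from h import *
theta()"
python3 -m pendant '[[[-0.03,0,-0.2,0],[-0.05,0,-0.4,0],[-0.05,0,-0.6,0],[-0.05,0,-0.8,0],[-0.05,0,-1,0]]]'
python3 -c "
from h import *
theta()"
```

```text
[('scene', 0.71, 'th', np.float64(3.13), 'iou', np.float64(0.28)), ('top', 0.57, 'th', np.float64(0.93), 'iou', np.float64(0.86))]
clock: 5.4
eef_pos: [462.7, 3.6, 157.9]
eef_rot: [3.141, -0.003, -3.116]
wrist_force: [-4.2, -0.7, -1.8]
finger_gap: 94.3
[('scene', 0.66, 'th', np.float64(0.13), 'iou', np.float64(0.93)), ('top', 0.58, 'th', np.float64(0.95), 'iou', np.float64(0.85))]
```

```bash

python3 -m pendant '[[[-0.03,0,-0.2,0],[-0.06,0,-0.4,0],[-0.09,0,-0.6,0],[-0.12,0,-0.8,0],[-0.15,0,-1,0]]]'
python3 -c "
from h import *
theta(cam=['scene'])"
python3 -m pendant '[[[-0.04,0,-0.2,0],[-0.08,0,-0.4,0],[-0.12,0,-0.6,0],[-0.17,0,-0.8,0],[-0.22,0,-1,0]]]'
python3 -c "
from h import *
theta('3')"
```

```text
clock: 6.1
eef_pos: [464.3, 3.6, 168.1]
eef_rot: [3.141, -0.003, -3.116]
wrist_force: [-4.9, -0.3, -0.7]
finger_gap: 94.1
[('scene', 0.91, 'th', np.float64(0.25), 'iou', np.float64(0.93))]
clock: 6.7
eef_pos: [466.6, 3.7, 178.2]
eef_rot: [3.142, -0.002, -3.116]
wrist_force: [-5.7, -1.7, -0.5]
finger_gap: 94.0
[('scene', 0.75, 'th', np.float64(0.3), 'iou', np.float64(0.95)), ('top', 0.58, 'th', np.float64(1.01), 'iou', np.float64(0.85))]
```

View pics/scene3.png

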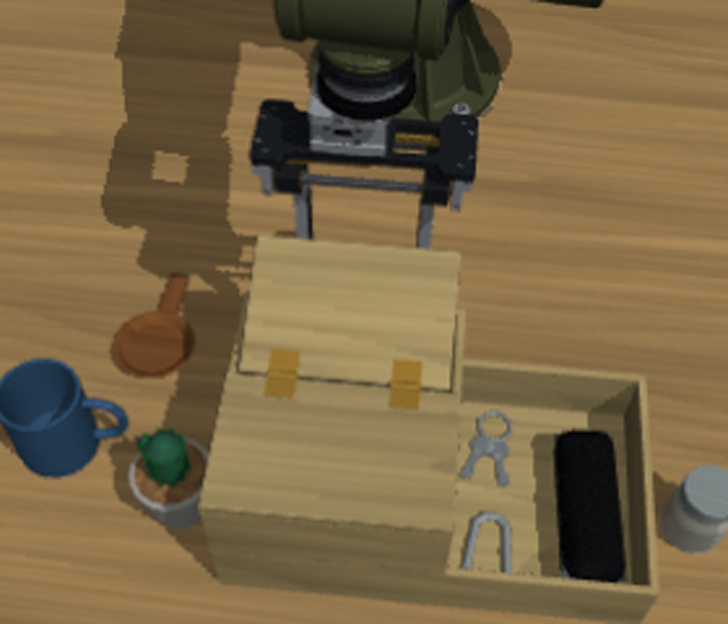

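```bash

python3 -m pendant '[[[-0.1,0,-0.34,0],[-0.2,0,-0.68,0],[-0.3,0,-1.0,0],[-0.42,0,-1.35,0],[-0.55,0,-1.68,0]]]'
python3 -m pendant '[[[-0.15,0,-0.34,0],[-0.31,0,-0.68,0],[-0.48,0,-1.0,0],[-0.65,0,-1.35,0],[-0.83,0,-1.7,0]]]'
python3 -c "
from h import *
theta(cam=['scene'])"
```

```text
clock: 7.4
eef_pos: [472.8, 3.8, 195.5]
eef_rot: [3.142, -0.0, -3.116]
wrist_force: [-5.1, -0.4, -0.2]
finger_gap: 94.0
clock: 7.9
eef_pos: [481.5, 4.1, 212.6]
eef_rot: [3.142, 0.001, -3.116]
wrist_force: [-2.2, -0.3, -1.8]
finger_gap: 93.9
[('scene', 0.73, 'th', np.float64(0.56), 'iou', np.float64(0.95))]
```

```bash

python3 -m pendant '[[[-0.29,0,-0.42,0],[-0.58,0,-0.84,0],[-0.88,0,-1.25,0],[-1.2,0,-1.65,0],[-1.52,0,-2.04,0]]]'
python3 -m pendant '[[[-0.35,0,-0.36,0],[-0.72,0,-0.71,0],[-1.1,0,-1.05,0],[-1.48,0,-1.39,0],[-1.87,0,-1.71,0]]]'
python3 -c "
from h import *
theta('4',cam=['scene'])"
```

```text
clock: 8.5
eef_pos: [496.7, 4.5, 233.0]
eef_rot: [3.142, 0.0, -3.116]
wrist_force: [-1.4, -0.1, -1.5]
finger_gap: 94.2
clock: 9.0
eef_pos: [515.4, 4.9, 250.0]
eef_rot: [3.142, 0.0, -3.116]
wrist_force: [-1.1, 0.5, -1.3]
finger_gap: 94.0
[('scene', 0.83, 'th', np.float64(1.06), 'iou', np.float64(0.95))]
```

View pics/scene4.png

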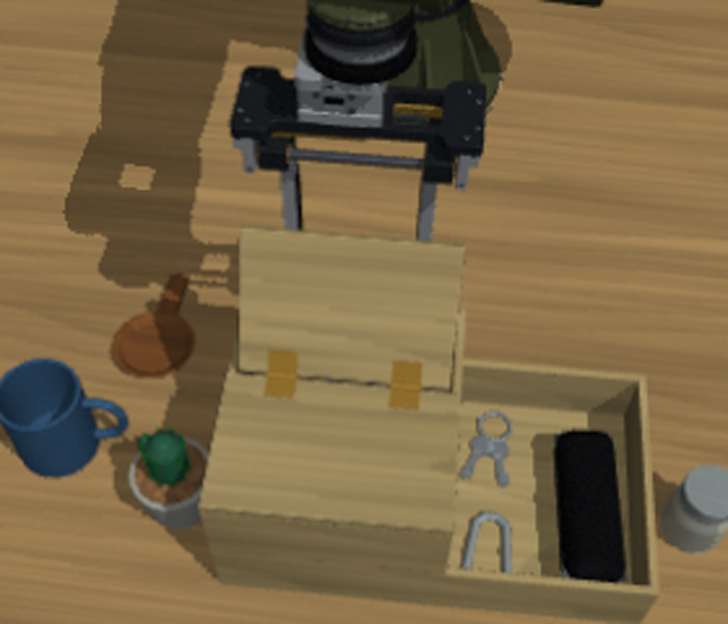

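```bash

python3 -m pendant '[[[-0.42,0,-0.22,0],[-0.85,0,-0.43,0],[-1.28,0,-0.63,0],[-1.72,0,-0.83,0],[-2.17,0,-1.0,0]]]'
python3 -m pendant '[[[-0.46,0,-0.12,0],[-0.93,0,-0.24,0],[-1.4,0,-0.35,0],[-1.9,0,-0.45,0],[-2.37,0,-0.5,0]]]'
python3 -m pendant '[[[-0.42,0,0,0],[-0.85,0,0,0],[-1.28,0,0,0],[-1.7,0,0,0],[-2.12,0,0,0]]]'
python3 -c "
from h import *
theta('5')"
```

```text
clock: 9.6
eef_pos: [537.2, 5.5, 260.0]
eef_rot: [-3.142, 0.0, -3.116]
wrist_force: [-3.0, -1.1, 2.1]
finger_gap: 94.0
clock: 10.1
eef_pos: [560.9, 6.1, 264.8]
eef_rot: [-3.142, 0.0, -3.116]
wrist_force: [-2.2, -0.5, 1.1]
finger_gap: 94.1
clock: 10.6
eef_pos: [582.0, 6.6, 264.7]
eef_rot: [-3.142, -0.0, -3.116]
wrist_force: [-2.0, -0.1, 1.3]
finger_gap: 94.1
[('scene', 0.84, 'th', np.float64(1.6), 'iou', np.float64(0.93)), ('top', 0.51, 'th', np.float64(1.59), 'iou', np.float64(0.01))]
```

View pics/scene5.png

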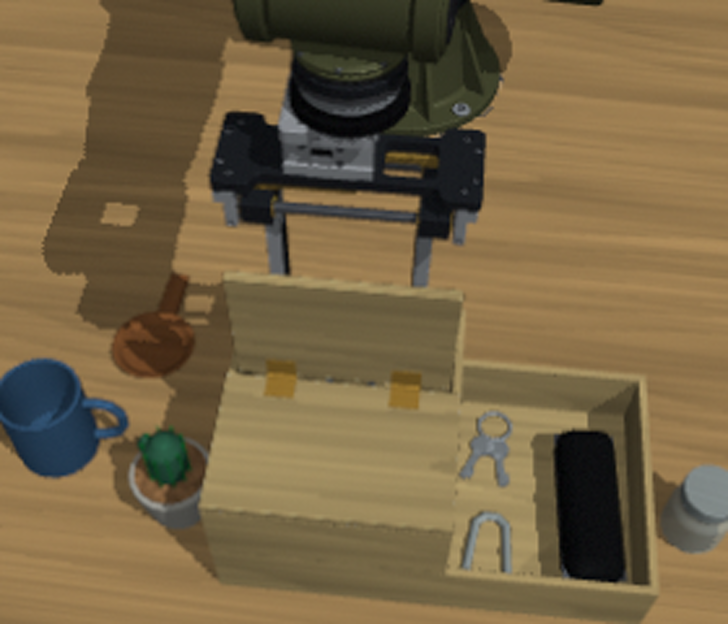

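```bash

python3 -m pendant '[[[-0.4,0,0,0],[-0.8,0,0,0],[-1.2,0,0,0],[-1.6,0,0,0],[-2,0,0,0]]]'
python3 -m pendant '[[[-0.4,0,0.06,0],[-0.8,0,0.13,0],[-1.2,0,0.22,0],[-1.6,0,0.32,0],[-2,0,0.44,0]]]'
python3 -m pendant '[[[-0.38,0,0.14,0],[-0.76,0,0.29,0],[-1.14,0,0.45,0],[-1.51,0,0.62,0],[-1.88,0,0.81,0]]]'
python3 -c "
from h import *
theta('6',cam=['scene'])"
```

```text
clock: 11.3
eef_pos: [601.9, 7.1, 264.6]
eef_rot: [3.142, -0.0, -3.116]
wrist_force: [-2.0, 0.8, -0.8]
finger_gap: 93.7
clock: 11.8
eef_pos: [622.0, 7.6, 260.3]
eef_rot: [-3.142, 0.0, -3.116]
wrist_force: [-2.1, 0.1, 0.4]
finger_gap: 94.1
clock: 12.3
eef_pos: [640.7, 8.1, 252.1]
eef_rot: [-3.142, 0.0, -3.116]
wrist_force: [-1.9, 0.2, -0.5]
finger_gap: 93.8
[('scene', 0.9, 'th', np.float64(2.18), 'iou', np.float64(0.83))]
```

View pics/scene6.png

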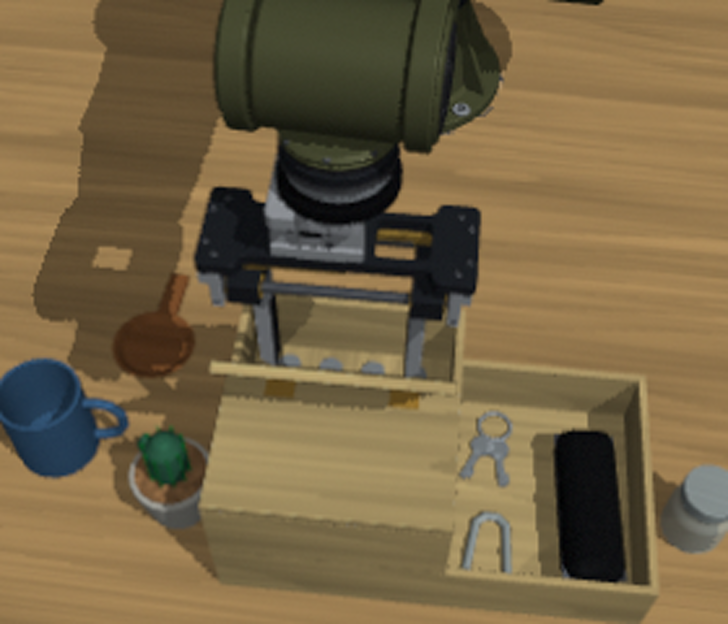

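```bash

python3 -m pendant '[[[-0.34,0,0.21,0],[-0.68,0,0.43,0],[-1.02,0,0.66,0],[-1.35,0,0.91,0],[-1.67,0,1.17,0]]]'
python3 -m pendant '[[[-0.3,0,0.28,0],[-0.59,0,0.57,0],[-0.87,0,0.87,0],[-1.14,0,1.18,0],[-1.4,0,1.49,0]]]'
python3 -m pendant '[[[-0.24,0,0.33,0],[-0.47,0,0.67,0],[-0.69,0,1.02,0],[-0.9,0,1.37,0],[-1.09,0,1.73,0]]]'
python3 -c "
from h import *
theta('7',cam=['scene'])"
```

```text
clock: 12.9
eef_pos: [657.4, 8.5, 240.2]
eef_rot: [3.142, -0.0, -3.116]
wrist_force: [-1.0, 0.7, 0.1]
finger_gap: 94.0
clock: 13.4
eef_pos: [671.3, 8.8, 225.4]
eef_rot: [-3.142, -0.0, -3.116]
wrist_force: [-1.2, -0.2, -0.3]
finger_gap: 93.7
clock: 13.9
eef_pos: [682.2, 9.1, 208.1]
eef_rot: [-3.142, 0.0, -3.116]
wrist_force: [-0.0, 0.6, 1.1]
finger_gap: 94.3
[('scene', 0.62, 'th', np.float64(2.76), 'iou', np.float64(0.68))]
```

View pics/scene7.png

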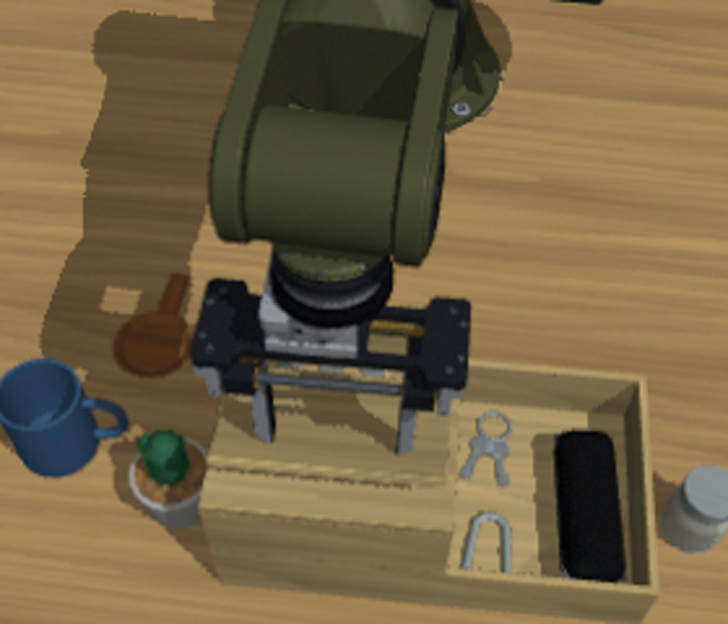

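```bash

python3 -m pendant '[[[-0.17,0,0.37,0],[-0.33,0,0.75,0],[-0.47,0,1.14,0],[-0.6,0,1.53,0],[-0.72,0,1.92,0]]]'
python3 -m pendant '[[[-0.1,0,0.25,0],[-0.15,0,0.5,0],[-0.2,0,0.75,0],[-0.25,0,1.0,0],[-0.28,0,1.2,0]]]'
python3 -m pendant '[[[0,0,0.1,0],[0,0,0.2,0],[0,0,0.3,0]]]'
```

```text
clock: 14.5
eef_pos: [689.3, 9.3, 188.8]
eef_rot: [-3.142, 0.0, -3.116]
wrist_force: [0.3, -0.6, 0.8]
finger_gap: 93.8
clock: 15.0
eef_pos: [692.0, 9.4, 176.9]
eef_rot: [-3.142, -0.0, -3.116]
wrist_force: [-1.2, 0.1, 0.4]
finger_gap: 93.9
clock: 15.3
eef_pos: [692.1, 9.4, 174.3]
eef_rot: [-3.142, 0.001, -3.116]
wrist_force: [0.2, 0.9, 1.6]
finger_gap: 94.0
```

```bash

python3 -m pendant '[[[0,0,0.08,0],[0,0,0.15,0],[0,0,0.15,0]]]'
python3 -m pendant '[[[0,0,0.07,0],[0,0,0.07,0]]]'
```

```text
clock: 15.6
eef_pos: [691.9, 9.4, 172.5]
eef_rot: [3.142, -0.0, -3.116]
wrist_force: [-0.3, 0.5, -0.9]
finger_gap: 93.7
clock: 15.8
eef_pos: [692.0, 9.4, 172.3]
eef_rot: [-3.142, 0.0, -3.116]
wrist_force: [-0.6, 0.4, 3.0]
finger_gap: 94.0
```

```bash

python3 -m pendant '[[[0,0,0.05,0],[0,0,0.05,0]]]'
python3 -m pendant '[[[0,0,0,0],[0,0,0,0]]]'
```

```text
clock: 16.0
eef_pos: [692.0, 9.4, 172.2]
eef_rot: [-3.142, 0.001, -3.116]
wrist_force: [-2.9, -0.5, 6.9]
finger_gap: 93.9
clock: 16.2
eef_pos: [692.0, 9.4, 172.2]
eef_rot: [-3.142, 0.001, -3.116]
wrist_force: [-3.8, -1.2, 6.9]
finger_gap: 94.1
```

```bash

python3 -m pendant '[[[0,0,-0.5,0],[0,0,-2,0],[0,0,-5,0],[0,0,-9,0],[0,0,-12,0]]]'
python3 -m pendant '[[[4,0,0,0],[8,0,0,0],[12,0,0,0],[16,0,0,0],[20,0,0,0]]]'
python3 -m pendant '[[[4,0,0,0],[8,0,0,0],[12,0,0,0],[12,0,0,0]]]'
python3 -c "
from h import *
theta('8')
print(manip.read_state()['wrist_force'])"
```

```text
clock: 16.7
eef_pos: [692.0, 9.4, 295.1]
eef_rot: [-3.141, 0.002, -3.116]
wrist_force: [-0.1, 0.5, 0.5]
finger_gap: 94.2
clock: 17.2
eef_pos: [490.4, 4.3, 292.4]
eef_rot: [-3.141, 0.001, -3.116]
wrist_force: [0.1, -0.5, 0.6]
finger_gap: 93.7
clock: 17.6
eef_pos: [369.4, 1.4, 293.1]
eef_rot: [-3.141, 0.003, -3.116]
wrist_force: [0.8, -0.3, -0.7]
finger_gap: 94.1
[('scene', 0.87, 'th', np.float64(3.12), 'iou', np.float64(0.96)), ('top', 0.89, 'th', np.float64(3.15), 'iou', np.float64(0.96))]
[-0.28654322  0.22522778 -0.4408784 ]
```

View pics/scene8.png

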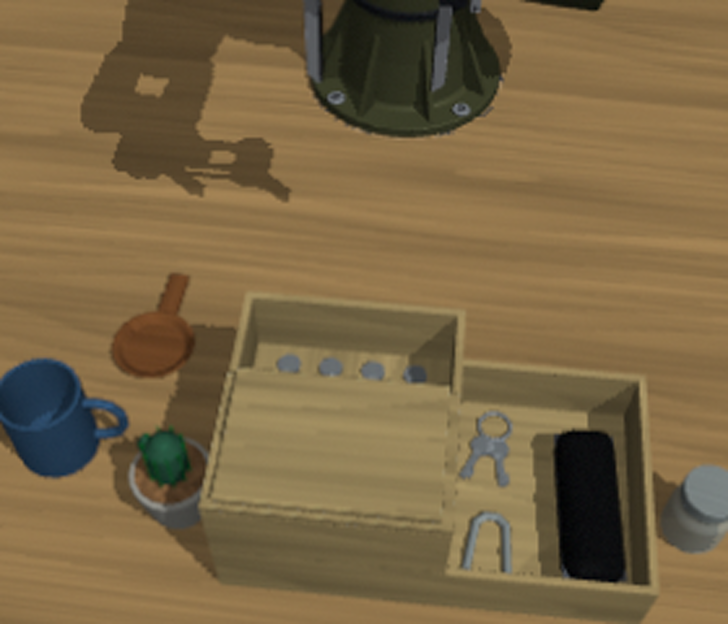

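View pics/top8.png

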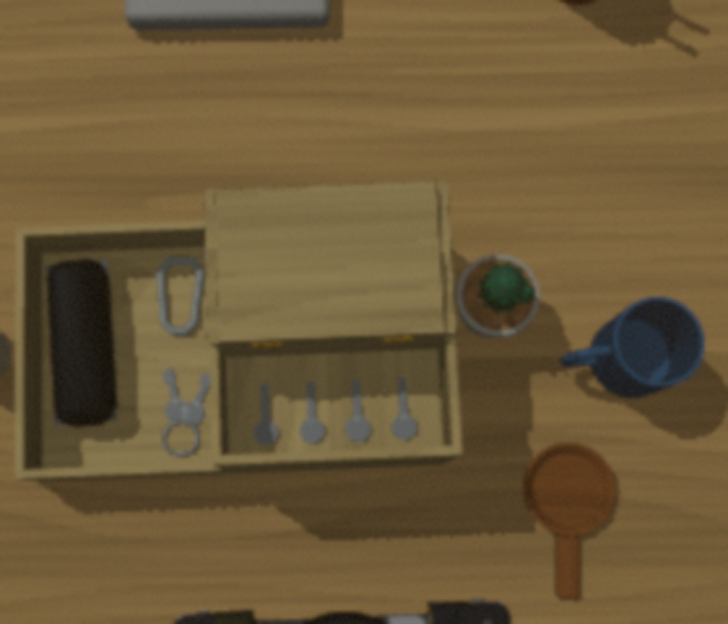

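The lid lies flat on the deck (rows about 370–520 in the scene crop), the keys show in the open compartment, and nothing else has moved. The arm is clear, so I'm handing in.

```bash
python3 -c "
from cell import manip
print(manip.sign_off())"
```

```text
the job is handed in; nothing more can be done
None
```

The lid now lies flat on the deck behind the spine, and the job is handed in. I raised the lid with the two open fingertips against the front edge of the lip. I then followed its arc over the spine and laid it down slowly until it met its stop.

- **Gentleness:** the highest force I read was about 8 N, a brief light press at the stop to confirm the lid was down. On the way up and over it read about 1 to 6 N. The lid was never pinched, and it moved at roughly 0.4 rad/s on the way over. These are the readings at the end of each move, so a short peak in between would not show.
- **Lid angle:** the last pictures fit an angle of 3.12 rad (scene camera) and 3.15 rad (top camera), against the 3.14 stop.
- **Other things:** the key ring, carabiner, sunglasses case, pot, spoon rest, mug and jar look where they were at the start. I compared the pictures by eye and did not measure their positions again.
- **Finish:** the arm stands clear, in front of and above the station, with wrist force near zero, at about 17.7 s of the 54 s allowed.
- **Readings that disagreed:** while the lid was still low, the top camera's angle fits were wrong (about 0.95 against 0.13 from the scene camera), and one early scene fit was poor. I went by the later scene fits and the arm's position instead.

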